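# Load a friction specimen carrier into the free corner of the locating fixture

## Task

Pick up the steel specimen carrier (the block with the upright grip tab) and seat it flat in whichever corner of the locating fixture is still free, one long side against the back rail and one short end against the middle rib. Press it against both stops at once and finish still holding it there with the gripper, with firm pressure on the rail and on the rib. Leave everything else where it is.

Things in the scene. Friction and masses are not known exactly. Their poses are not given: they have to be found in the camera images.
- carrier: Specimen carrier: loose steel block 70 (its x) x 50 (its y) x 16 mm high with a steel grip tab standing on the middle of its top, 36 (x) x 14 (y) mm and 30 mm high (tab top 46 mm above the underside). 0.3 to 0.6 kg. Origin: centre of its underside; z up. At the start it lies flat on the table, tab up. A half turn about z changes nothing. It drags on the seat (dry steel) if borne down on.
- fixture: Locating fixture, fixed: dark base plate 120 (x) x 260 (y) x 12 mm. Origin: centre of its underside, z up. Back rail and rib stand on it as a T and form two corners, at its +y and -y side, open to its -x (robot side). One, at random, holds the blanking block; in the other is a fixed bright steel seat plate, 85 (x) x 90 (y) x 3 mm, touching rail and rib, top 15 mm above the origin, for the carrier.
- back_rail: Back rail of the fixture: rigid aluminium bar 16 (x) x 220 (y) x 17 mm high on the base plate; its top is 29 mm above the fixture's underside, 2 mm lower than the seated carrier's block. Its stop face looks to the fixture's -x, at fixture x = +40 mm. Origin: centre of its underside, at fixture (48, 0, 12) mm; axes as the fixture.
- rib: Middle rib of the fixture: rigid aluminium bar 75 (x) x 16 (y) x 17 mm high, from fixture x = -35 mm to the rail; stop faces at fixture y = +8 and -8 mm. Origin: centre of its underside, at fixture (2.5, 0, 12) mm; axes as the fixture. Seated home, the carrier's origin is at fixture x = +15, y = +43 or -43, z = +15 mm, its x axis along the fixture's y axis.
- blank: Grey blanking block, bolted fast in one of the two corners, which is so taken: 60 (x) x 90 (y) x 20 mm with a round black knob (26 mm across, 22 mm high) on top, 42 mm in all. Origin: on its underside, at fixture (-2.5, +53 or -53, 12) mm; axes as the fixture. The free corner is on the other side of the rib.
- spacer: Bystander: a loose plain steel block 70 x 50 x 16 mm without any tab. Origin: centre of its underside.
- wear_ring: Bystander: a loose steel ring 60 mm across, 12 mm high, lying flat. Origin: centre of its underside.
- weight: Bystander: a stepped steel load weight 52 mm across, 66 mm high, standing. Origin: centre of its underside.
- screwdriver: Bystander: a screwdriver lying on the table. Origin: under its middle, x axis along it.
- wrench: Bystander: a wrench lying on the table. Origin: under its middle, x axis along it.
- solvent: Bystander: a white closed bottle 60 mm across, 150 mm high, standing. Origin: centre of its underside.
- tray: Bystander: an open grey divided tray 110 x 160 x 28 mm. Origin: centre of its underside.
Not all that is in view belongs to the job. What is shaped like the carrier but purple or turquoise is not meant.

How it is judged:
On the way:
1. the carrier has been picked up clear of the table (height (world z) of carrier above 0.035 m and contact force between carrier and the fingers above 1 N), for 0.2 s.
At the end, for the whole second after the job is handed in: The gripper still holds the resting carrier and presses it with over 1.5 N on the back rail and over 1.5 N on the rib; it is within 3 mm of home in the free corner, within 2 mm in height on the seat plate, level and square within 0.04 rad, long side to the rail (contact force between carrier and back_rail above 1.5 N and contact force between carrier and rib above 1.5 N and contact force between carrier and the fingers above 1.5 N and x of carrier in the frame of fixture between 0.012 and 0.018 m and (y of carrier in the frame of fixture between 0.04 and 0.046 m or y of carrier in the frame of fixture between -0.046 and -0.04 m) and z of carrier in the frame of fixture between 0.013 and 0.017 m and angle between carrier's own z axis and vertical below 0.04 rad and angle between the x axis of carrier and the y axis of fixture, either way round below 0.04 rad and linear speed of carrier below 0.01 m/s); the arm keeps its last pose, push and grip.
It fails at once if a bystander was moved by more than 20 mm (distance of any of spacer, wear_ring, weight, screwdriver, wrench, solvent, tray from where it was at the start of the episode above 0.02 m).
It also fails if it takes over 58 s, if anything falls off the work surface, if the arm or the gripper's body presses on something with over 40 N, if the wrist force passes 120 N, or if a joint passes its speed limit or range.

## Robot

A 6-joint arm with a two-finger parallel gripper is mounted at the origin on the work surface. World frame = base frame: x ahead of the robot, y to its left, z up, the work surface at z = 0. Lengths are in m, angles in rad, forces in N, time in s.
With the tool pointing down it reaches from about 0.325 to 0.9 m from the base axis. Payload 3.5 kg.
Tool frame: the origin (TCP) lies on the centre line of the jaws, within the pads' length; the fingertips stand 22 mm ahead of it and the grasp point (between the pads) lies 3 mm ahead of it; z points along the fingers, y is the direction in which the jaws open and shut (so a half turn about z gives the same grasp; the last joint's range is limited). The gripper opens to 85 mm and grips with 20 to 120 N. Pads are 22 mm wide; open, the fingers measure 114 mm over their backs; the gripper's body (76 mm by 85 mm) begins 54 mm behind the grasp point. The pads swing forward as they close: fully open they stand 13 mm farther back than shut.
Start: joints at [-1.216, 0.276, -0.026, 1.268, 0, 1.467], TCP at [0.276, -0.561, 0.253] pointing down, gripper open.
Joint ranges: [-3.12, 3.12], [-0.85, 1.88], [-1.08, 1.24], [-1.95, 2.15], [-1.57, 1.53], [-3.14, 3.14]. Speed limits (rad/s): [2.57, 2.57, 3.14, 3.14, 3.14, 3.14].

## Interface

Orientations are given as a unit quaternion [w, x, y, z].
In Python, from cell import get_obs, snapshot, sign_off, spotter gives the robot as it stands. The module is installed in compiled form; this text tells all that it offers.
- The arm moves only by the tool step_arm, never from a script. Its argument "motion" is a list that holds one entry, the list of rows, each a list of 7 numbers: the shift along the tool's x, y, z in m, then the turn, a rotation vector about the tool's x, y, z in degrees, then the opening, from 0 (shut) to 1 (fully open). A call has 1 to 8 rows; each row is the pose to reach, as a shift and turn from the pose measured when the call began, along the tool's axes at that moment; what a row does not reach only later rows make up. A row lasts 1/10 s, in which the tool goes at most 50 mm and 8.59 degrees, less where a joint would pass 70% of its speed; a pose out of reach is approached as far as the arm can. A call with a gripper value outside its range is refused whole. The fingers move at their own pace and stop on an object; "squeeze" is the grip in N (left out, the last holds). Time passes only in rows, so rows that repeat a pose let the fingers close. It gives the time, the measured TCP pose, the force and the opening at its end, in the units of the state.
- get_obs(): the state, without advancing time (a new reading comes with each control period).
- snapshot(name): name is "scene" or "top" or "wrist"; returns a dict with "image" (420x560x3 uint8, red, green, blue), "depth" (420x560 float32, m along the optical axis (not along the pixel's ray), 0 where there is no reading), "fx", "fy", "cx", "cy" (pixels), "R" (3x3) and "t" (3): a world point X has camera coordinates R X + t. Camera axes: x right, y down, z forward; pixel columns grow to the right and rows downward; lengths in m; the calibration is good to about 2 mm. The wrist camera is an equidistant fisheye: a pixel r from the principal point sees the ray r / f radians off the axis. A picture is of the moment at which its call begins.
- sign_off(): hands the job in, once; it reports no verdict.
Trained networks look in a picture, given as the dict that the camera call returned (one of the last four; its "shot" number tells which), for a name from the list of things; names that differ only in an ending like _2 or _b are one class to them, and where a whole thing is asked for, a point or a joint stands for the part that bears it (a point fixed in the world has none). Each returns a list of dicts, best first, with "confidence" (0 to 1); they miss things now and then, are a little off and sometimes report something else, mostly with a low value. They report only what shows in the picture. A call takes as long as a camera call. They do not tell look-alikes from the thing itself.
- spotter.look_for(picture, target): "location" ([column, row] in pixels, amid what is visible of it).
The state is a dict: "time": time; "joint_pos": joint angles; "qvel": joint speeds; "joint_torque": joint torques, N m; "tcp_pos": TCP position; "tcp_rot": TCP orientation; "ft_force": force on the tool from outside, world axes, zero at the start; "torque": the same for the moment, N m; "finger_gap": opening from 0.0 (shut) to 1.0 (fully open).
Only numpy, scipy, OpenCV 4.12 (cv2) and the standard library are available. Lean on these libraries where they do the work, as an engineer would, in place of code of your own. Each camera call takes 0.05 s, during which the arm holds its last target. There are 200 camera calls.

## Working session

There is one attempt and no reset: what is moved stays moved. The work goes in short steps, Python scripts to look and compute and a tool call to move; the robot and the scene stay as the last step left them, time stands still between calls to the robot, and variables do not carry over. Pictures are saved under pics/ and viewed, about 8 in all and at most 12, crops included, and the job is handed in when it is done.

Besides the shell and the picture viewer there is one more tool, called after "Call:" by a JSON object that holds its "op" and its "data". step_arm: Moves the arm, as the interface text tells. Its arguments: {"type":"object","properties":{"motion":{"type":"array"},"squeeze":{"type":"number"}},"required":["motion"]}

```bash
mkdir -p pics; cat > h.py <<'E'
import numpy as np, cv2
from cell import get_obs, snapshot, sign_off, spotter
from scipy.spatial.transform import Rotation as Ro
def save(p,n): cv2.imwrite(f'pics/{n}.png',p['image'][:,:,::-1])
def cloud(p):
    v,u=np.mgrid[0:420,0:560]; d=p['depth']
    X=np.stack([(u-p['cx'])/p['fx']*d,(v-p['cy'])/p['fy']*d,d],-1)
    return (X-p['t'])@p['R']   # R^T (X - t)
E
python3 - <<'E'
from h import *
p=snapshot('top'); save(p,'top0'); W=cloud(p); np.save('W.npy',W); np.save('I.npy',p['image'])
for n in ['carrier','fixture','back_rail','rib','blank','spacer']:
    for r in spotter.look_for(p,n)[:3]:
        c,w=map(int,r['location']); print(n,round(r['confidence'],2),c,w,W[w,c].round(3))
s=snapshot('scene'); save(s,'scene0')
print(get_obs())
E
```

```text
carrier 0.74 242 203 [0.596 0.143 0.045]
carrier 0.67 233 240 [0.464 0.173 0.049]
carrier 0.59 262 229 [0.504 0.071 0.046]
fixture 0.33 148 269 [0.358 0.478 0.029]
back_rail 0.55 332 195 [ 0.629 -0.18   0.016]
back_rail 0.39 319 211 [ 0.569 -0.129  0.056]
rib 0.52 333 210 [ 0.573 -0.182  0.031]
rib 0.33 160 194 [0.624 0.429 0.066]
blank 0.66 320 210 [ 0.572 -0.133  0.059]
blank 0.59 159 195 [0.62  0.431 0.073]
blank 0.59 147 268 [0.362 0.481 0.03 ]
spacer 0.79 227 164 [0.739 0.202 0.018]
{'time': 0.4, 'joint_pos': array([-1.21641050e+00,  2.76500357e-01, -2.66191810e-02,  1.26799985e+00,
        3.00859229e-05,  1.46742611e+00]), 'qvel': array([-0.00076348, -0.0012163 ,  0.00016975, -0.00147466,  0.00075231,
       -0.00262102]), 'joint_torque': array([ 9.67754295e-05, -4.44861031e+01,  2.95034033e+01,  5.69735159e-03,
       -1.43892066e-04,  1.00215399e-06]), 'tcp_pos': array([ 0.27618721, -0.56054379,  0.25314746]), 'tcp_rot': array([-1.62143246e-04,  9.73921556e-01,  2.26884941e-01, -5.29555102e-06]), 'ft_force': array([0.06367707, 0.13995904, 0.1179867 ]), 'torque': array([0.03930687, 0.00934122, 0.04121449]), 'finger_gap': 1.004489003323985}
```

View pics/top0.png

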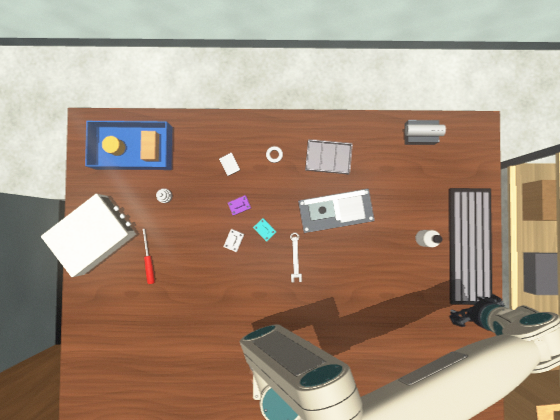

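View pics/scene0.png

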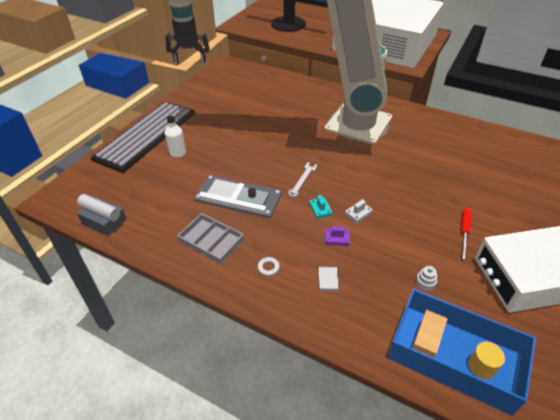

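The steel carrier is at about (233,240), with a turquoise look-alike at (262,229) and a purple one at (239,205). The fixture is at about (336,210). Its blank with the knob sits on the left (+y) side, so the free bright seat is on the right (-y) side.

```bash
python3 - <<'E'
from h import *
W=np.load('W.npy'); I=np.load('I.npy')
def box(c0,c1,r0,r1,zlo,zhi):
    w=W[r0:r1,c0:c1].reshape(-1,3); return w[(w[:,2]>zlo)&(w[:,2]<zhi)]
for n,a in dict(car=(220,247,226,254,.010,.06),fix=(294,378,185,235,.006,.06)).items():
    w=box(*a); r=cv2.minAreaRect((w[:,:2]*1000).astype(np.float32)); print(n,len(w),r); print(np.degrees(0), cv2.boxPoints(r).round(0).tolist())
big=cv2.resize(I[180:260,215:385,::-1],None,fx=4.5,fy=4.5,interpolation=cv2.INTER_CUBIC); cv2.imwrite('pics/crop.png',big)
R=Ro.from_quat([.97392,.226885,0,0]).as_matrix()
o=get_obs(); print(R.T@(np.array([.464,.173,.25])-o['tcp_pos']))
E
```

```text
car 269 ((458.58245849609375, 167.73077392578125), (71.05377197265625, 70.2791976928711), 67.66554260253906)
0.0 [[413.0, 148.0], [478.0, 122.0], [505.0, 187.0], [440.0, 214.0]]
fix 2458 ((576.6798706054688, -193.8638916015625), (178.77679443359375, 302.8466491699219), 0.3966882824897766)
0.0 [[486.0, -43.0], [488.0, -346.0], [667.0, -345.0], [665.0, -42.0]]
[ 0.49265688 -0.57502116  0.00314746]
```

View pics/crop.png

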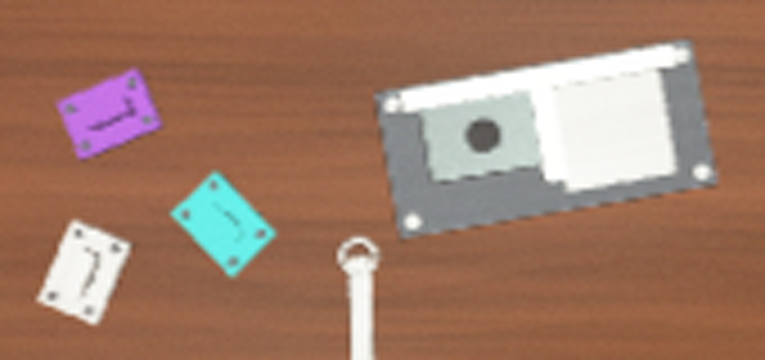

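The rail is at the top of the crop (world +x), and the free seat is on the right (-y). Carrier yaw is about -22° and fixture yaw about 9.4°. I'll move above the carrier, turning the tool by -132° so joint 6 stays in range.

Call:
{"op": "step_arm", "data": {"motion": [[[0.031, -0.036, 0, 0, 0, -8.25, 1], [0.062, -0.072, 0, 0, 0, -16.5, 1], [0.092, -0.108, 0, 0, 0, -24.75, 1], [0.123, -0.144, 0, 0, 0, -33, 1], [0.154, -0.18, 0, 0, 0, -41.25, 1], [0.185, -0.216, 0, 0, 0, -49.5, 1], [0.215, -0.252, 0, 0, 0, -57.75, 1], [0.246, -0.288, 0, 0, 0, -66, 1]]]}}

```text
time: 1.2
tcp_pos: [0.3696, -0.1918, 0.2535]
tcp_rot: [0.0, 0.691, 0.723, 0.0]
ft_force: [1.5, -0.1, -0.3]
finger_gap: 1.001
```

```bash
cat >> h.py <<'E'
def to(x,y,z,yaw):
    "shift and turn in tool axes to bring TCP to x,y,z with tool x at yaw (deg), z down"
    o=get_obs(); q=o['tcp_rot']; R=Ro.from_quat([q[1],q[2],q[3],q[0]])
    c,s=np.cos(np.radians(yaw)),np.sin(np.radians(yaw))
    T=Ro.from_matrix(np.array([[c,s,0],[s,-c,0],[0,0,-1.]]))
    print('shift',R.inv().apply(np.array([x,y,z])-o['tcp_pos']).round(4),'turn',(R.inv()*T).as_rotvec(degrees=True).round(2),'t',o['time'],'tcp',o['tcp_pos'].round(4),'F',o['ft_force'].round(1),'gap',round(float(o['finger_gap']),3), 'yaw',round(float(np.degrees(np.arctan2(*R.as_matrix()[[1,0],0]))),2))
E
python3 -c "
from h import *
to(.464,.173,.23,158)"
```

```text
shift [0.3603 0.1103 0.0235] turn [ 3.000e-02  4.000e-02 -6.547e+01] t 1.2 tcp [ 0.3696 -0.1918  0.2535] F [ 1.5 -0.1 -0.3] gap 1.001 yaw 92.53
```

Call:
{"op": "step_arm", "data": {"motion": [[[0.045, 0.014, 0.003, 0, 0, -8.2, 1], [0.09, 0.028, 0.006, 0, 0, -16.4, 1], [0.135, 0.041, 0.009, 0, 0, -24.6, 1], [0.18, 0.055, 0.012, 0, 0, -32.8, 1], [0.225, 0.069, 0.015, 0, 0, -41, 1], [0.27, 0.083, 0.018, 0, 0, -49.2, 1], [0.315, 0.097, 0.021, 0, 0, -57.4, 1], [0.36, 0.11, 0.024, 0, 0, -65.5, 1]]]}}

```text
time: 2.0
tcp_pos: [0.464, 0.1749, 0.2298]
tcp_rot: [0.001, 0.187, 0.982, 0.0]
ft_force: [1.4, -0.9, 0.4]
finger_gap: 0.998
```

```bash
python3 - <<'E'
from h import *
p=snapshot('wrist'); save(p,'w1'); np.savez('w1.npz',**{k:p[k] for k in('image','depth','fx','fy','cx','cy','R','t')})
print(p['fx'],p['fy'],p['cx'],p['cy'],p['R'].round(3),p['t'])
to(.464,.173,.23,158)
for r in spotter.look_for(p,'carrier')[:3]: print(r)
E
```

```text
325.19226210127806 325.19226210127806 283.9695610942533 212.4231608821882 [[ 0.368  0.93   0.001]
 [ 0.882 -0.35   0.316]
 [ 0.294 -0.115 -0.949]] [-0.33247409 -0.38235483  0.24159004]
shift [-0.0012 -0.0077 -0.0006] turn [0.4  0.07 0.92] t 2.05 tcp [0.4657 0.1806 0.2295] F [3.4 4.5 0.1] gap 0.997 yaw 158.92
{'location': [284.2, 181.1], 'confidence': 0.74}
{'location': [207.8, 246.5], 'confidence': 0.71}
{'location': [309.0, 281.4], 'confidence': 0.69}
```

View pics/w1.png

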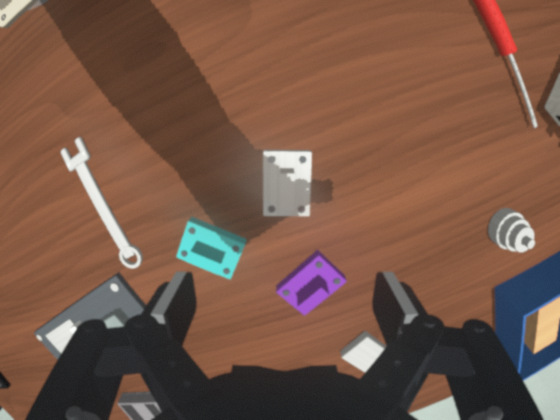

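The carrier shows at (287,183) in the wrist picture, aligned with the image axes. The look-alikes are clear of it. Next I'll measure it with depth.

```bash
cat >> h.py <<'E'
def fcloud(p):
    v,u=np.mgrid[0:420,0:560]; x=(u-p['cx'])/p['fx']; y=(v-p['cy'])/p['fy']; th=np.hypot(x,y)+1e-9
    k=np.tan(np.minimum(th,1.5))/th*p['depth']; X=np.stack([x*k,y*k,p['depth']],-1)
    return (X-p['t'])@p['R']
def carrier(p,c,zb):
    "fit block top and tab top around pixel c; zb = height of the underside"
    W=fcloud(p); u,v=map(int,c); w=W[v-60:v+60,u-60:u+60].reshape(-1,3)
    for n,lo,hi in(('block',.008,.022),('tab',.036,.056)):
        q=w[(w[:,2]>zb+lo)&(w[:,2]<zb+hi)]
        if len(q)<10: print(n,len(q)); continue
        ctr,sz,a=cv2.minAreaRect((q[:,:2]*1000).astype(np.float32))
        if sz[0]<sz[1]: a+=90
        print(n,len(q),np.round(ctr,1),np.round(sz,1),'long axis',round(a,1),'z',np.median(q[:,2]).round(4))
E
python3 - <<'E'
from h import *
p=snapshot('wrist'); l=[r['location'] for r in spotter.look_for(p,'carrier')[:3]]
l=min(l,key=lambda r:np.hypot(r[0]-285,r[1]-185)); print(l)
carrier(p,l,0); np.savez('w1.npz',**{k:p[k] for k in('image','depth','fx','fy','cx','cy','R','t')})
to(.464,.173,.23,158)
E
```

```text
[281.4, 183.9]
block 2541 [480.1 158.1] [ 73.8 132.6] long axis 131.5 z 0.0163
tab 551 [463.3 176.2] [13.8 36. ] long axis 158.5 z 0.0463
shift [-0.0007 -0.0005 -0.0006] turn [-0.03  0.03  0.14] t 2.2 tcp [0.4635 0.1737 0.2294] F [-0.4 -0.5 -0.5] gap 1.003 yaw 158.14
```

```bash
python3 -c "
from h import *
to(.4633,.1762,.042,158.5)"
```

```text
shift [0.0012 0.0024 0.1874] turn [-0.03  0.03 -0.36] t 2.2 tcp [0.4635 0.1737 0.2294] F [-0.4 -0.5 -0.5] gap 1.003 yaw 158.14
```

Call:
{"op": "step_arm", "data": {"motion": [[[0.0012, 0.0024, 0.04, 0, 0, -0.4, 0.6], [0.0012, 0.0024, 0.08, 0, 0, -0.4, 0.6], [0.0012, 0.0024, 0.12, 0, 0, -0.4, 0.6], [0.0012, 0.0024, 0.15, 0, 0, -0.4, 0.6], [0.0012, 0.0024, 0.17, 0, 0, -0.4, 0.6], [0.0012, 0.0024, 0.181, 0, 0, -0.4, 0.6], [0.0012, 0.0024, 0.187, 0, 0, -0.4, 0.6], [0.0012, 0.0024, 0.187, 0, 0, -0.4, 0.6]]], "squeeze": 60}}

```text
time: 3.0
tcp_pos: [0.4634, 0.1756, 0.0424]
tcp_rot: [0.0, 0.187, 0.982, -0.0]
ft_force: [-1.4, 1.0, -0.6]
finger_gap: 0.601
```

```bash
python3 -c "
from h import *
to(.4633,.1762,.042,158.5)"
```

```text
shift [0.0003 0.0005 0.0004] turn [-0.04  0.03 -0.03] t 3.0 tcp [0.4634 0.1756 0.0424] F [-1.4  1.  -0.6] gap 0.601 yaw 158.47
```

Call:
{"op": "step_arm", "data": {"motion": [[[0, 0, 0, 0, 0, 0, 0.3], [0, 0, 0, 0, 0, 0, 0], [0, 0, 0, 0, 0, 0, 0], [0, 0, 0, 0, 0, 0, 0], [0, 0, 0, 0, 0, 0, 0], [0, 0, 0, 0, 0, 0, 0], [0, 0, 0, 0, 0, 0, 0], [0, 0, 0, 0, 0, 0, 0]]], "squeeze": 60}}

```text
time: 3.8
tcp_pos: [0.4648, 0.1762, 0.0438]
tcp_rot: [0.001, 0.187, 0.982, 0.0]
ft_force: [-0.6, 0.6, 6.2]
finger_gap: 0.149
```

Call:
{"op": "step_arm", "data": {"motion": [[[0, 0, -0.01, 0, 0, 0, 0], [0, 0, -0.03, 0, 0, 0, 0], [0, 0, -0.06, 0, 0, 0, 0], [0, 0, -0.09, 0, 0, 0, 0], [0, 0, -0.12, 0, 0, 0, 0], [0, 0, -0.14, 0, 0, 0, 0], [0, 0, -0.15, 0, 0, 0, 0], [0, 0, -0.15, 0, 0, 0, 0]]]}}

```text
time: 4.6
tcp_pos: [0.4648, 0.1763, 0.1948]
tcp_rot: [0.002, 0.187, 0.982, 0.001]
ft_force: [0.9, -0.4, -4.8]
finger_gap: 0.149
```

```bash
python3 - <<'E'
from h import *
p=snapshot('top'); W=cloud(p)
# coarse fixture: knob (highest point in the blank area) and its table-frame
big=cv2.resize(p['image'][180:240,285:385,::-1],None,fx=1,fy=1)
to(.55,-.19,.19,99.4)
w=W[185:235,294:378].reshape(-1,3); k=w[(w[:,2]>.046)]; print('knob',len(k),k.mean(0))
E
```

```text
shift [-0.2143 -0.309   0.0037] turn [ 0.11  0.1  59.09] t 4.65 tcp [0.4639 0.1761 0.1935] F [-0.4  0.4 -4.3] gap 0.151 yaw 158.49
knob 53 [ 0.5590493  -0.11031506  0.36381053]
```

Call:
{"op": "step_arm", "data": {"motion": [[[-0.01, -0.014, 0, 0, 0, 2.5, 0], [-0.028, -0.042, 0, 0, 0, 6, 0], [-0.05, -0.075, 0, 0, 0, 11, 0], [-0.073, -0.108, 0, 0, 0, 16, 0], [-0.096, -0.142, 0, 0, 0, 21, 0], [-0.119, -0.176, 0, 0, 0, 26, 0], [-0.142, -0.21, 0, 0, 0, 31, 0], [-0.165, -0.244, 0, 0, 0, 36, 0]]]}}

```text
time: 5.45
tcp_pos: [0.5264, -0.1126, 0.1912]
tcp_rot: [-0.001, 0.483, 0.876, 0.0]
ft_force: [0.7, 1.2, -3.6]
finger_gap: 0.15
```

```bash
python3 -c "
from h import *
to(.57,-.30,.195,99.4)"
```

```text
shift [-0.1817 -0.0632 -0.0042] turn [-0.06 -0.11 22.87] t 5.45 tcp [ 0.5264 -0.1126  0.1912] F [ 0.7  1.2 -3.6] gap 0.15 yaw 122.27
```

Call:
{"op": "step_arm", "data": {"motion": [[[-0.035, -0.012, -0.001, 0, 0, 5, 0], [-0.07, -0.024, -0.002, 0, 0, 10, 0], [-0.105, -0.037, -0.003, 0, 0, 15, 0], [-0.135, -0.047, -0.004, 0, 0, 19, 0], [-0.16, -0.056, -0.004, 0, 0, 22, 0], [-0.175, -0.061, -0.004, 0, 0, 22.9, 0], [-0.182, -0.063, -0.004, 0, 0, 22.9, 0], [-0.182, -0.063, -0.004, 0, 0, 22.9, 0]]]}}

```text
time: 6.25
tcp_pos: [0.5699, -0.2999, 0.1934]
tcp_rot: [-0.002, 0.647, 0.763, 0.0]
ft_force: [-0.4, -0.5, -4.3]
finger_gap: 0.153
```

```bash
python3 - <<'E'
from h import *
snapshot('wrist')
p=snapshot('wrist'); save(p,'w2'); np.savez('w2.npz',**{k:p[k] for k in('image','depth','fx','fy','cx','cy','R','t')})
W=fcloud(p)
for n in ['back_rail','rib','blank','fixture','carrier']:
    for r in spotter.look_for(p,n)[:1]:
        c,w=map(int,r['location']); print(n,round(r['confidence'],2),c,w,W[w,c].round(3))
to(.57,-.30,.195,99.4)
E
```

```text
back_rail 0.78 361 107 [ 0.622 -0.206  0.03 ]
rib 0.64 313 81 [ 0.577 -0.192  0.029]
blank 0.68 322 37 [ 0.577 -0.153  0.038]
fixture 0.91 296 88 [ 0.563 -0.201  0.03 ]
carrier 0.87 280 240 [ 0.564 -0.282  0.171]
shift [-0.0008 -0.0004  0.    ] turn [-0.08 -0.11  0.05] t 6.6 tcp [ 0.5703 -0.2992  0.195 ] F [ 0.3 -0.3 -5.1] gap 0.15 yaw 99.45
```

View pics/w2.png

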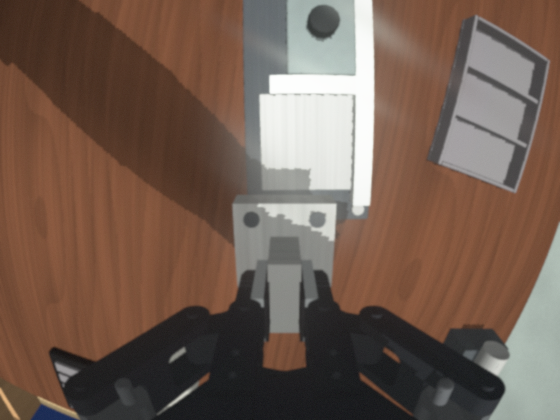

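The w2 picture shows the rail along the right of the fixture (column ~362), the rib at row ~84 and the free seat at (307,140). The carrier hangs level in the gripper at (285,240). Next I'll fit the fixture from depth.

```bash
cat > fit.py <<'E'
from h import *
def fit(p,x0=.583,y0=-.190,a0=9.4,crop=None):
    W=fcloud(p).reshape(-1,3); W=W[(p['depth'].ravel()>0)]
    if crop is not None: W=crop(W)
    for it in range(6):
        a=np.radians(a0); R=np.array([[np.cos(a),-np.sin(a)],[np.sin(a),np.cos(a)]])
        f=(W[:,:2]-[x0,y0])@R; z=W[:,2]; up=(z>.0225)&(z<.036)
        ys=np.arange(-.09,-.02,.004); lo=[];hi=[];yy=[]
        for y in ys:
            m=up&(abs(f[:,1]-y)<.002)&(f[:,0]>.025)&(f[:,0]<.07)
            if m.sum()>5: yy.append(y);lo.append(np.percentile(f[m,0],2));hi.append(np.percentile(f[m,0],98))
        s,c=np.polyfit(yy,(np.array(lo)+hi)/2,1)
        xs=np.arange(-.028,.032,.004); fy=[]
        for x in xs:
            m=up&(abs(f[:,0]-x)<.002)&(f[:,1]>-.025)&(f[:,1]<.004)
            if m.sum()>3: fy.append(np.percentile(f[m,1],2))
        d=np.array([c-.048,np.median(fy)+.008]); a0-=np.degrees(s)
        x0,y0=np.array([x0,y0])+R@d
    print('fixture',round(x0,4),round(y0,4),'yaw',round(a0,2),'rail w',np.mean(hi)-np.mean(lo),'lo',np.mean(lo),'rib spread',np.std(fy))
    h=[x0,y0]+R@np.array([.015,-.043]); print('home',h.round(4))
    m=(abs(f[:,0]-.0)<.02)&(f[:,1]>-.06)&(f[:,1]<-.015)&(abs(W[:,2]-.015)<.006); print('seat z',np.median(W[m,2]))
    return x0,y0,a0
E
python3 - <<'E'
from fit import *
p=dict(np.load('w2.npz')); x,y,a=fit(p)
W=fcloud(p)[180:320,215:345].reshape(-1,3)
for lo,hi in((.155,.175),(.185,.205)):
    q=W[(W[:,2]>lo)&(W[:,2]<hi)]; 
    if len(q)>10:
        ctr,sz,an=cv2.minAreaRect((q[:,:2]*1000).astype(np.float32)); print(len(q),ctr,sz,an,np.median(q[:,2]), 'plane',np.linalg.lstsq(np.c_[q[:,:2],np.ones(len(q))],q[:,2],rcond=None)[0])
E
```

```text
fixture 0.5742 -0.1946 yaw 10.18 rail w 0.015636657868658116 lo 0.04018167398914698 rib spread 0.0003349696397228948
home [ 0.5965 -0.2343]
seat z 0.01530431330387736
6377 (567.4085083007812, -287.0353698730469) (50.66828536987305, 46.81350326538086) 9.140524864196777 0.16631089194410867 plane [ 0.00760056 -0.06178868  0.14451047]
3440 (569.1363525390625, -294.3544006347656) (30.4810791015625, 29.75162696838379) 51.83958435058594 0.19610118938895488 plane [ 0.01842744 -0.11457183  0.1514509 ]
```

```bash
python3 - <<'E'
from h import *
to(.5885,-.246,.075,100.2)
p=dict(np.load('w2.npz')); W=fcloud(p)[205:245,242:330].reshape(-1,3)
q=W[(W[:,2]>.155)&(W[:,2]<.175)]
for i in range(4):
    k=np.linalg.lstsq(np.c_[q[:,:2],np.ones(len(q))],q[:,2],rcond=None)[0]; r=q[:,2]-np.c_[q[:,:2],np.ones(len(q))]@k; q=q[abs(r)<max(.0008,1.5*r.std())]
print(len(q),k,r.std())
E
```

```text
shift [0.0492 0.0269 0.1201] turn [-0.08 -0.11 -0.75] t 6.6 tcp [ 0.5703 -0.2992  0.195 ] F [ 0.3 -0.3 -5.1] gap 0.15 yaw 99.45
2464 [-0.00713825  0.01272102  0.17396784] 0.0004126254188523155
```

Level within about 0.015 rad. Next: move over the pre-pose, then descend.

Call:
{"op": "step_arm", "data": {"motion": [[[0.02, 0.011, 0, 0, 0, -0.7, 0], [0.042, 0.023, 0.005, 0, 0, -0.7, 0], [0.049, 0.027, 0.03, 0, 0, -0.7, 0], [0.049, 0.027, 0.06, 0, 0, -0.7, 0], [0.049, 0.027, 0.09, 0, 0, -0.7, 0], [0.049, 0.027, 0.11, 0, 0, -0.7, 0], [0.049, 0.027, 0.12, 0, 0, -0.7, 0], [0.049, 0.027, 0.12, 0, 0, -0.7, 0]]]}}

```text
time: 7.4
tcp_pos: [0.5875, -0.2453, 0.0737]
tcp_rot: [-0.003, 0.642, 0.767, -0.0]
ft_force: [-0.5, 0.1, -4.7]
finger_gap: 0.151
```

```bash
python3 - <<'E'
from fit import *
to(.5885,-.246,.060,100.2)
p=snapshot('wrist'); save(p,'w3'); np.savez('w3.npz',**{k:p[k] for k in('image','depth','fx','fy','cx','cy','R','t')})
to(.5885,-.246,.060,100.2)
E
```

```text
shift [-0.0009  0.0009  0.0136] turn [-0.22 -0.23 -0.03] t 7.4 tcp [ 0.5875 -0.2453  0.0737] F [-0.5  0.1 -4.7] gap 0.151 yaw 100.17
shift [-0.0001 -0.      0.0151] turn [-0.1  -0.13 -0.04] t 7.45 tcp [ 0.5886 -0.246   0.0751] F [ 0.6 -0.2 -4.9] gap 0.15 yaw 100.16
```

View pics/w3.png

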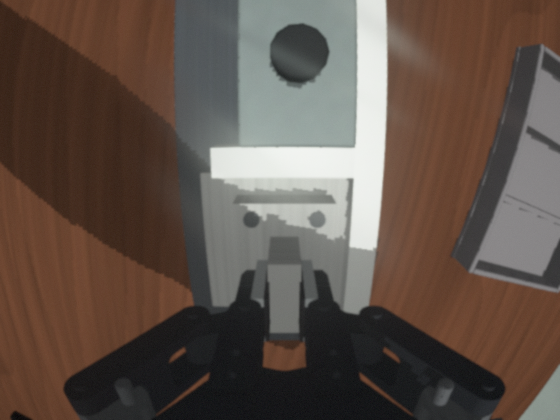

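The w3 picture shows the carrier above the seat, square to it, with gaps to the rib (row ~180 against ~200) and the rail (column ~355 against ~338). I'll lower it gently.

Call:
{"op": "step_arm", "data": {"motion": [[[0, 0, 0.005, 0, 0, 0, 0], [0, 0, 0.009, 0, 0, 0, 0], [0, 0, 0.012, 0, 0, 0, 0], [0, 0, 0.014, 0, 0, 0, 0], [0, 0, 0.015, 0, 0, 0, 0], [0, 0, 0.0155, 0, 0, 0, 0], [0, 0, 0.0155, 0, 0, 0, 0]]]}}

```text
time: 8.15
tcp_pos: [0.5886, -0.2459, 0.0596]
tcp_rot: [-0.001, 0.642, 0.767, 0.0]
ft_force: [-0.5, -0.6, -5.2]
finger_gap: 0.149
```

Call:
{"op": "step_arm", "data": {"motion": [[[0, 0, 0.0005, 0, 0, 0, 0], [0, 0, 0.001, 0, 0, 0, 0], [0, 0, 0.001, 0, 0, 0, 0], [0, 0, 0.001, 0, 0, 0, 0]]]}}

```text
time: 8.55
tcp_pos: [0.5887, -0.246, 0.059]
tcp_rot: [-0.001, 0.642, 0.767, 0.0]
ft_force: [-0.8, 1.2, -2.7]
finger_gap: 0.148
```

Touching lightly. Now I'll slide toward the rail (tool +y) and the rib (tool +x).

Call:
{"op": "step_arm", "data": {"motion": [[[0.002, 0.002, 0, 0, 0, 0, 0], [0.004, 0.004, 0, 0, 0, 0, 0], [0.006, 0.006, 0, 0, 0, 0, 0], [0.007, 0.007, 0, 0, 0, 0, 0], [0.008, 0.008, 0, 0, 0, 0, 0], [0.008, 0.008, 0, 0, 0, 0, 0], [0.008, 0.008, 0, 0, 0, 0, 0]]]}}

```text
time: 9.25
tcp_pos: [0.5954, -0.2365, 0.059]
tcp_rot: [-0.001, 0.642, 0.767, 0.0]
ft_force: [1.1, -0.1, -2.8]
finger_gap: 0.152
```

```bash
cat > st.py <<'E'
from h import *
o=get_obs(); a=np.radians(10.2); F=o['ft_force']; P=o['tcp_pos']-[.5742,-.1946,0]
print('t',o['time'],'rail/x',round(F[0]*np.cos(a)+F[1]*np.sin(a),2),'rib/y',round(-F[0]*np.sin(a)+F[1]*np.cos(a),2),'z',round(F[2],2),'fix xy',(P[0]*np.cos(a)+P[1]*np.sin(a)).round(4),(-P[0]*np.sin(a)+P[1]*np.cos(a)).round(4),P[2].round(4),'torque',o['torque'].round(2))
to(.5965,-.2343,.0588,100.2)
E
python3 st.py
```

```text
t 9.25 rail/x 1.08 rib/y -0.3 z -2.84 fix xy 0.0135 -0.045 0.059 torque [ 0.06 -0.13  0.07]
shift [0.002  0.0015 0.0002] turn [-0.05 -0.14 -0.03] t 9.25 tcp [ 0.5954 -0.2365  0.059 ] F [ 1.1 -0.1 -2.8] gap 0.152 yaw 100.17
```

Call:
{"op": "step_arm", "data": {"motion": [[[0.001, 0.001, 0, 0, 0, 0, 0], [0.0015, 0.0015, 0, 0, 0, 0, 0], [0.002, 0.002, 0, 0, 0, 0, 0], [0.002, 0.002, 0, 0, 0, 0, 0], [0.002, 0.002, 0, 0, 0, 0, 0]]]}}

```text
time: 9.75
tcp_pos: [0.597, -0.2343, 0.059]
tcp_rot: [-0.001, 0.642, 0.767, 0.0]
ft_force: [0.2, -1.0, -3.5]
finger_gap: 0.147
```

```bash
python3 st.py
```

```text
t 9.75 rail/x 0.02 rib/y -1.05 z -3.52 fix xy 0.0154 -0.0431 0.059 torque [-0.27  0.06  0.03]
shift [ 0.0001 -0.0005  0.0002] turn [-0.06 -0.13 -0.03] t 9.75 tcp [ 0.597  -0.2343  0.059 ] F [ 0.2 -1.  -3.5] gap 0.147 yaw 100.17
```

Call:
{"op": "step_arm", "data": {"motion": [[[0.0005, 0.0005, 0, 0, 0, 0, 0], [0.001, 0.001, 0, 0, 0, 0, 0], [0.0015, 0.0015, 0, 0, 0, 0, 0], [0.0015, 0.0015, 0, 0, 0, 0, 0], [0.0015, 0.0015, 0, 0, 0, 0, 0]]]}}

```text
time: 10.25
tcp_pos: [0.5973, -0.234, 0.059]
tcp_rot: [-0.001, 0.642, 0.767, -0.002]
ft_force: [-2.2, -5.2, -2.9]
finger_gap: 0.151
```

```bash
python3 st.py
```

```text
t 10.25 rail/x -3.05 rib/y -4.73 z -2.91 fix xy 0.0158 -0.0429 0.059 torque [-1.17  0.73  0.06]
shift [-0.0001 -0.0008  0.0002] turn [-0.22  0.04 -0.08] t 10.25 tcp [ 0.5973 -0.234   0.059 ] F [-2.2 -5.2 -2.9] gap 0.151 yaw 100.12
```

Call:
{"op": "step_arm", "data": {"motion": [[[0.0015, 0.0015, 0, 0, 0, 0, 0], [0.002, 0.0022, 0, 0, 0, 0, 0], [0.0025, 0.003, 0, 0, 0, 0, 0], [0.0025, 0.003, 0.0003, 0, 0, 0, 0], [0.0025, 0.003, 0.0003, 0, 0, 0, 0], [0.0025, 0.003, 0.0003, 0, 0, 0, 0]]]}}

```text
time: 10.85
tcp_pos: [0.5975, -0.2338, 0.0591]
tcp_rot: [-0.001, 0.643, 0.766, -0.006]
ft_force: [-7.9, -8.1, 0.8]
finger_gap: 0.151
```

```bash
python3 st.py
```

```text
t 10.85 rail/x -9.22 rib/y -6.54 z 0.84 fix xy 0.016 -0.0427 0.0591 torque [-1.71  1.5   0.2 ]
shift [-0.0003 -0.001   0.0003] turn [-0.58  0.34 -0.18] t 10.85 tcp [ 0.5975 -0.2338  0.0591] F [-7.9 -8.1  0.8] gap 0.151 yaw 100.02
```

```bash
python3 - <<'E'
from fit import *
for i in range(6): p=snapshot('wrist')
save(p,'w4'); W=fcloud(p); x,y,a=fit(p,.5742,-.1946,10.2)
q=W[200:235,235:345].reshape(-1,3); q=q[abs(q[:,2]-.031)<.006]
for i in range(5):
    k=np.linalg.lstsq(np.c_[q[:,:2],np.ones(len(q))],q[:,2],rcond=None)[0]; r=q[:,2]-np.c_[q[:,:2],np.ones(len(q))]@k; q=q[abs(r)<max(.0008,1.5*r.std())]
print('plane',len(q),k.round(3),np.median(q[:,2]))
E
python3 st.py
```

```text
fixture 0.576 -0.2301 yaw 21.56 rail w 0.012876492095838188 lo 0.041544926416506256 rib spread 0.005972500957395014
home [ 0.6055 -0.2649]
seat z 0.015183966539330813
plane 2315 [-0.014 -0.021  0.035] 0.031440882111229154
t 11.15 rail/x -8.42 rib/y -7.28 z -0.05 fix xy 0.016 -0.0427 0.0591 torque [-1.71  1.59  0.2 ]
shift [-0.0003 -0.001   0.0003] turn [-0.58  0.34 -0.18] t 11.15 tcp [ 0.5975 -0.2338  0.0591] F [-7.  -8.7 -0.1] gap 0.152 yaw 100.03
```

View pics/w4.png

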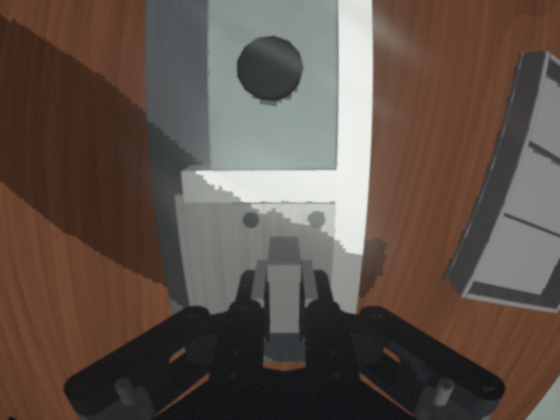

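The carrier's edges are flush with the rib (row ~203) and the rail (column ~335). The fixture refit here isn't valid, because the carrier merges with the stops. I'll check the tilt against the blank's top and the seat in the same view.

```bash
cat > tilt.py <<'E'
from h import *
p=snapshot('wrist'); W=fcloud(p)
for n,(r0,r1,c0,c1) in dict(block=(206,255,192,240),front=(206,234,192,328),blank=(105,160,215,330),rail=(120,250,343,358)).items():
    q=W[r0:r1,c0:c1].reshape(-1,3); q=q[abs(q[:,2]-.031)<.005]
    for i in range(6):
        A=np.c_[q[:,:2],np.ones(len(q))]; k=np.linalg.lstsq(A,q[:,2],rcond=None)[0]; r=q[:,2]-A@k; q=q[abs(r)<max(.001,2*r.std())]
    print(n,len(q),k[:2].round(4),np.median(q[:,2]).round(4),'extent',np.ptp(q[:,:2],axis=0).round(3))
E
python3 tilt.py
```

```text
block 287 [0.111  0.0244] 0.0318 extent [0.007 0.026]
front 2198 [-0.0107  0.005 ] 0.0316 extent [0.048 0.022]
blank 5562 [ 0.0011 -0.0011] 0.0323 extent [0.055 0.033]
rail 1751 [-0.0066 -0.0011] 0.0294 extent [0.022 0.064]
```

Tilt is about 0.01 rad and the height within 0.3 mm. Forces are steady at about 8 N on the rail and 7 N on the rib, so I'm handing in.

```bash
python3 -c "
from h import *
print(sign_off())"; python3 st.py
```

```text
the job is handed in; nothing more can be done
None
the job is handed in; nothing more can be done
```

I picked up the steel carrier by its tab and seated it in the free corner, on the fixture's -y side. I handed the job in at about 11 s with the gripper still holding it and pressing it against the rail and the rib.

**Last checks:**
- **Force:** the wrist read about 8.4 N toward the rail and 7.3 N toward the rib. It was steady over 0.3 s. These readings include some friction from the seat, so the contact forces themselves are a little lower.
- **Position:** the tool was at fixture (16.0, -42.7) mm; home is (15, -43). The carrier itself may sit about 1 mm from that, because it can be slightly off-centre in the grip. The last picture shows it flush with both stops.
- **Height and squareness:** the block top measured about 0.3 mm above the blanking block's reference height. The tool was tilted about 0.01 rad and about 0.003 rad off square.
- **Bystanders:** I touched none of them as far as I could tell, but I did not take another overview picture at the end to confirm it.

**Checks that failed or disagreed:**
- Refitting the fixture from the last picture gave nonsense because the carrier merges with the stops. The position above uses the earlier fit, made before the carrier covered them.
- Tilt from depth varied with the image patch used. Two patches gave between 0.012 and 0.025 rad, inside the 0.04 limit. A third patch read 0.11 rad along a strip only 7 mm wide, and I discarded it.

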